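# Hold test of two friction-hinged service lids

### The arm

A 6-joint arm with a two-finger parallel gripper is mounted at the origin on the work surface. World frame = base frame: x ahead of the robot, y to its left, z up, the work surface at z = 0. Lengths are in m, angles in degrees, forces in N, time in s.
With the tool pointing down it reaches from about 0.4 to 0.825 m from the base axis. Payload 7 kg.
Tool frame: the origin (TCP) lies between the finger pads, 19 mm behind the fingertips; this is the grasp point; x points along the fingers, y is the direction in which the jaws open and shut, and the axes are right-handed (so a half turn about x gives the same grasp; the last joint's range is limited). The gripper opens to 88 mm and grips with 3 to 60 N. Pads are 19 mm wide; open, the fingers measure 130 mm over their backs; the gripper's body (78 mm by 193 mm) begins 47 mm behind the grasp point.
Start: joints at [-59.582, 20.546, 0.682, 0, -70.136, -16.507], TCP at [0.162, -0.655, 0.245] pointing down, gripper open.
Joint ranges: [-176.03, 176.03], [-82.01, 121.73], [-58.28, 71.71], [-173.87, 95.51], [-174.79, -0.11], [-173.66, 173.66]. Speed limits (degrees/s): [136.94, 136.94, 172.46, 180, 180, 180].

### API

Orientations are given as [roll, pitch, yaw] about the fixed x, y, z axes, in that order (R = Rz(yaw) Ry(pitch) Rx(roll)).
In Python, from plant import ctrl gives the robot as it stands. The module is installed in compiled form; this text tells all that it offers.
- The arm moves only by the shell command python3 -m inch 'ROWS'. ROWS is JSON, one flat list of numbers, 7 for each row, row after row: the shift along the tool's x, y, z in m, then the turn, a rotation vector about the tool's x, y, z in degrees, then the finger opening in m, from 0 to 0.0876. In form: [dx, dy, dz, rx, ry, rz, hand, dx, dy, dz, rx, ry, rz, hand, ...]. A call has 1 to 20 rows; each row shifts and turns the pose as measured when the row begins, along the tool's axes as they then stand; what a row does not reach is not made up. A row lasts 1/8 s, in which the tool goes at most 62.5 mm and 10.7 degrees, less where a joint would pass 70% of its speed; a pose out of reach is approached as far as the arm can. A call with a gripper value outside its range is refused whole. The fingers move at their own pace and stop on an object; the grip force is fixed at half the most. Time passes only in rows, so rows that do not move let the fingers close. It gives the time, the measured TCP pose, the force and the opening at its end, in the units of the state.
- ctrl.get_obs(): the state, without advancing time (a new reading comes with each control period).
- ctrl.snapshot(name): name is "scene" or "side" or "wrist"; returns a dict with "color" (400x640x3 uint8, red, green, blue), "depth" (400x640 float32, m along the optical axis (not along the pixel's ray), 0 where there is no reading), "K" (3x3 intrinsics, pixels), "k1" (the pictures are not rectified: a ray, as slopes to the right and down, at radius r is drawn at 1 + k1 r^2 times it, then the intrinsics apply), "position" and "attitude" of the camera in the world; the wrist camera has in their place "hand_eye" (4x4, takes a point from camera to tool coordinates, whose origin is the TCP and whose axes are the tool frame's). Camera axes: x right, y up, looking along -z (the intrinsics and any distortion apply to the point x, -y, -z); pixel columns grow to the right and rows downward; lengths in m; the calibration is good to about 2 mm. A picture is of the moment at which its call begins: read the wrist's pose just before it.
- ctrl.close_job(): hands the job in, once; it reports no verdict.
The state is a dict: "clock": time; "joint_pos": joint angles; "qvel": joint speeds; "tau": joint torques, N m; "tool_pos": TCP position; "orientation": TCP orientation; "force": force on the tool from outside, world axes, zero at the start; "moment": the same for the moment, N m; "opening": finger opening in m.
Only numpy, scipy, OpenCV 4.12 (cv2) and the standard library are available. Lean on these libraries where they do the work, as an engineer would, in place of code of your own. Each camera call takes 0.05 s, during which the arm holds its last target.

### The job

Two reconditioned amplifier units stand on the repair bench; the friction hinges of one lid are worn. Lift both lids by their bow handles to about half open (50 degrees) and let go, so that both stand by themselves, then press each lid in turn with a fingertip, square on its top face in the middle just behind the front edge, building up to a steady 5 N for a second: the sound lid stands firm, the worn one gives way (then take the finger off). Only when both have been tried, push the worn lid from where it stands fully shut with a fingertip on its panel and leave the sound one standing half open; never press on an open lid's panel with more than 8 N, and leave the parts lying around alone.

Things in the scene. Friction and masses are not known exactly. Their poses are not given: they have to be found in the camera images.
- unit_1: Fixed open case of an amplifier unit like unit 2, grey sheet steel, 200 deep (x) x 160 wide (y) x 90 mm high, with a cream front (meter, vents) on its -x side, towards the robot. Origin: centre of its underside on the bench; +x to the back, +y left. Either unit can stand on either side, and either may be the worn one.
- lid_1 (a joint): Opening angle of unit 1's lid, 0 = shut (as at the start), front edge up as it grows. Hinge axis along y at the back, 100 mm behind and 90 mm above the unit's origin. Weight torque 0.30 to 0.48 N m when shut. Hinge drag: sound 2.1, worn 0.6 N m: both hold their own weight at any angle; a sound lid cannot be pressed down with 8 N, a worn one easily.
- panel_1: Sheet of lid 1, turning with it; origin on the hinge axis, axes as the unit's when shut: 204 (forward, -x) x 160 x 6 mm, top face 96 mm above the bench when shut. At 50 degrees, pressed square on its face behind the front edge, a worn lid gives way at 1.4 to 2.2 N and swings down, a sound one holds beyond 8 N. A push straight down on the steep edge jams and tells nothing.
- handle_1 (a point): Middle of the round bar (10 mm thick, along y, posts at +-45 mm) of lid 1's steel bow handle, 155 mm in front of the hinge axis and 46 mm above it when shut, 40 mm over the panel. Grip from above across the bar (45 N); it turns in the pads. Lifting takes 6 N (worn) to 17 N (sound). At 50 degrees the panel is 10 mm from the near finger: open some 6 mm a side to let go, then draw straight up.
- press_1 (a point): Place to press lid 1: on its top face, mid-width, 8 mm behind the front edge; 196 mm in front of the hinge axis and 6 mm above it when shut; 41 mm in front of the handle's bar (which stands 40 mm off the face). Press along the lid's own -z, which turns with it; TCP within 50 mm of this point.
- unit_2: Fixed open case of an amplifier unit like unit 1, grey sheet steel, 200 deep (x) x 160 wide (y) x 90 mm high, with a cream front (meter, vents) on its -x side, towards the robot. Origin: centre of its underside on the bench; +x to the back, +y left. Either unit can stand on either side, and either may be the worn one.
- lid_2 (a joint): Opening angle of unit 2's lid, 0 = shut (as at the start), front edge up as it grows. Hinge axis along y at the back, 100 mm behind and 90 mm above the unit's origin. Weight torque 0.30 to 0.48 N m when shut. Hinge drag: sound 2.1, worn 0.6 N m: both hold their own weight at any angle; a sound lid cannot be pressed down with 8 N, a worn one easily.
- panel_2: Sheet of lid 2, turning with it; origin on the hinge axis, axes as the unit's when shut: 204 (forward, -x) x 160 x 6 mm, top face 96 mm above the bench when shut. At 50 degrees, pressed square on its face behind the front edge, a worn lid gives way at 1.4 to 2.2 N and swings down, a sound one holds beyond 8 N. A push straight down on the steep edge jams and tells nothing.
- handle_2 (a point): Middle of the round bar (10 mm thick, along y, posts at +-45 mm) of lid 2's steel bow handle, 155 mm in front of the hinge axis and 46 mm above it when shut, 40 mm over the panel. Grip from above across the bar (45 N); it turns in the pads. Lifting takes 6 N (worn) to 17 N (sound). At 50 degrees the panel is 10 mm from the near finger: open some 6 mm a side to let go, then draw straight up.
- press_2 (a point): Place to press lid 2: on its top face, mid-width, 8 mm behind the front edge; 196 mm in front of the hinge axis and 6 mm above it when shut; 41 mm in front of the handle's bar (which stands 40 mm off the face). Press along the lid's own -z, which turns with it; TCP within 50 mm of this point.
- heatsink: Loose finned black heat sink, 90 x 70 x 36 mm, to the right of the units; origin: centre of its underside. Leave alone.
- fan: Loose black cooling fan, 80 x 80 x 25 mm, to the left of the units; origin: centre of its underside. Leave alone.
- driver: Loose black-handled screwdriver, 190 mm long (own x), 26 mm thick, behind the units; origin: under its middle. Leave alone.

How it is judged:
By the outcome, as a careful person would: the job done as asked, in the order asked, and still so for the second after the job is handed in, with the robot touching nothing.
It also fails if it takes over 72 s, if anything falls off the work surface, if the arm or the gripper's body presses on something with over 40 N, if the wrist force passes 120 N, or if a joint passes its speed limit or range.

## Working session

There is one attempt and no reset: what is moved stays moved. The work goes in short steps, Python scripts to look and compute and a shell command to move; the robot and the scene stay as the last step left them, time stands still between calls to the robot, and variables do not carry over. Pictures are saved under pics/ and viewed, and the job is handed in when it is done.

```bash
ls; mkdir -p pics; python3 - <<'E'
from plant import ctrl
import cv2
o=ctrl.get_obs(); print(o)
for n in ["scene","side"]:
    s=ctrl.snapshot(n); cv2.imwrite(f"pics/{n}0.png",s["color"][:,:,::-1]); print(n,s["K"],s["k1"],s["position"],s["attitude"])
E
```

```text
pics
{'clock': 0.0, 'joint_pos': array([-5.95826394e+01,  2.05906629e+01,  6.32208764e-01, -1.96040654e-02,
       -7.01340373e+01, -1.65072638e+01]), 'qvel': array([-0.06114726, -0.08262741, -0.02766204, -0.06396431,  0.00862668,
       -0.03577414]), 'tau': array([ 1.03608563e-03, -5.82722104e+01,  2.93054903e+01,  6.99698836e+00,
        7.00484510e-03, -2.01254147e-04]), 'tool_pos': array([ 0.16213532, -0.65476332,  0.2444211 ]), 'orientation': array([ 95.2401239 ,  89.90568988, 109.14354397]), 'force': array([0.58653085, 0.57616747, 0.24619177]), 'moment': array([ 0.04120392,  0.02542782, -0.00754744]), 'opening': 0.08797448472230954}
scene [[516.18847251   0.         322.426176  ]
 [  0.         516.18847251 197.48873029]
 [  0.           0.           1.        ]] -0.11927146468473133 [ 1.42488746 -0.10718761  1.31464694] [35.11235298  0.1905385  81.95531354]
side [[394.5182433    0.         311.93324683]
 [  0.         394.5182433  192.62832505]
 [  0.           0.           1.        ]] 0.023178417963963572 [0.37864218 0.77306637 0.96428137] [  42.46290876    0.70527765 -165.23982507]
```

View pics/scene0.png

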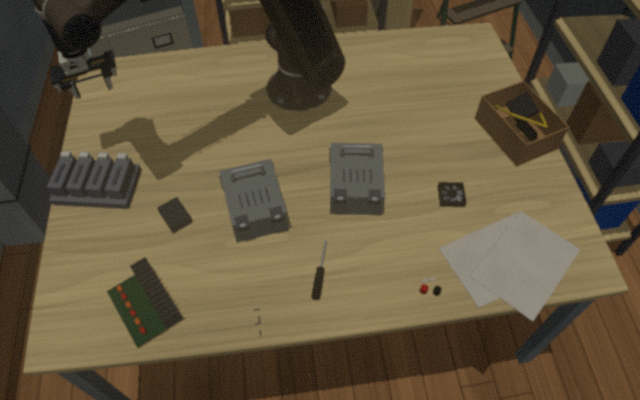

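View pics/side0.png

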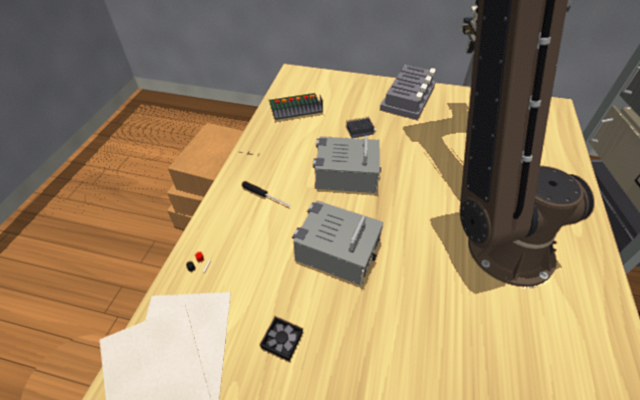

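Scene view: two grey units, one around (255,198) with its handle at (247,170), the other around (357,178) with its handle at (357,150). The heat sink is at (175,214), the fan at (452,194) and the driver at (320,272). Next I'll measure them using depth.

```bash
cat > h.py <<'E'
import numpy as np, cv2
from scipy.spatial.transform import Rotation as R
from plant import ctrl
def cloud(s,name=None,obs=None):
    K=s["K"];k=s["k1"];d=s["depth"]
    v,u=np.mgrid[0:400,0:640]
    xd=(u-K[0,2])/K[0,0]; yd=(v-K[1,2])/K[1,1]
    rd=np.hypot(xd,yd); r=rd.copy()
    for _ in range(20): r=rd/(1+k*r*r)
    f=np.where(rd>0,r/np.maximum(rd,1e-9),1)
    P=np.stack([xd*f*d,-yd*f*d,-d],-1)
    if "hand_eye" in s:
        H=np.array(s["hand_eye"]); P=P@H[:3,:3].T+H[:3,3]
        Rm=R.from_euler('xyz',obs["orientation"],degrees=True).as_matrix()
        P=P@Rm.T+obs["tool_pos"]
    else:
        Rm=R.from_euler('xyz',s["attitude"],degrees=True).as_matrix()
        P=P@Rm.T+np.array(s["position"])
    P[d<=0]=np.nan
    return P
E
python3 - <<'E'
from h import *
for n in ["scene","side"]:
    s=ctrl.snapshot(n); P=cloud(s); Z=P[...,2]
    print(n,"table z",np.nanmedian(Z[(abs(Z)<.03)]))
    reg=(P[...,0]>.3)&(P[...,0]<.85)&(abs(P[...,1])<.4)
    m=(reg&(Z>.085)&(Z<.106)).astype(np.uint8)
    nn,lab,st,ce=cv2.connectedComponentsWithStats(m)
    for i in range(1,nn):
        if st[i,4]<300: continue
        q=P[lab==i]; r=cv2.minAreaRect(q[:,:2].astype(np.float32)*1000)
        print("panel",st[i],np.median(q,0).round(4),r)
    m=(reg&(Z>.128)&(Z<.15)).astype(np.uint8)
    nn,lab,st,ce=cv2.connectedComponentsWithStats(cv2.dilate(m,np.ones((3,3))))
    for i in range(1,nn):
        q=P[(lab==i)&(m>0)]
        if len(q)<20: continue
        r=cv2.minAreaRect(q[:,:2].astype(np.float32)*1000)
        print("handle",len(q),np.median(q,0).round(4),np.nanmax(q[:,2]),r)
E
```

```text
scene table z -0.000249585606218794
panel [ 330  143   55   58 2882] [0.5011 0.1235 0.096 ] ((488.87274169921875, 125.40406799316406), (160.1446533203125, 221.5733642578125), 80.23397064208984)
panel [ 219  159   68   70 3119] [ 0.5365 -0.1918  0.096 ] ((523.5258178710938, -192.20726013183594), (223.17904663085938, 161.62525939941406), 8.30102252960205)
handle 102 [0.4336 0.1329 0.1387] 0.1481341030424843 ((432.66424560546875, 134.18191528320312), (96.4999008178711, 16.967788696289062), 81.20162963867188)
handle 121 [ 0.4714 -0.2008  0.139 ] 0.14541994737377983 ((470.3713073730469, -199.75619506835938), (13.260149955749512, 98.92635345458984), 7.190868854522705)
side table z -0.0008875514696179976
panel [ 312  136   68   39 2141] [ 0.5265 -0.1797  0.0952] ((527.3124389648438, -191.3053741455078), (213.61663818359375, 166.8699188232422), 8.323470115661621)
panel [ 291  200   92   69 3572] [0.4881 0.1361 0.0955] ((490.9949645996094, 124.29194641113281), (164.1206512451172, 214.50341796875), 80.90491485595703)
handle 65 [ 0.4687 -0.1893  0.1392] 0.14469856280476867 ((470.9472961425781, -195.3921356201172), (9.612188339233398, 89.05664825439453), 10.106228828430176)
handle 118 [0.4343 0.1437 0.1393] 0.14327183296988855 ((434.1129150390625, 136.88665771484375), (93.60113525390625, 9.930171012878418), 80.5328369140625)
```

```bash
cat >> h.py <<'E'
def Rdown(yaw,flip=1,tilt=0,jaw='x'):
    """tool frame for unit yaw (deg): tool x down, tilted by tilt about unit y (tip direction = lid -z at that angle); jaw along unit x or y"""
    Ru=R.from_euler('z',yaw,degrees=True).as_matrix()@R.from_euler('y',tilt,degrees=True).as_matrix()
    x=np.array([0,0,-1.]); y=flip*(np.array([1.,0,0]) if jaw=='x' else np.array([0,1.,0]))
    return Ru@np.stack([x,y,np.cross(x,y)],1)
def delta(pos,Rt,obs=None,n=1):
    o=obs or ctrl.get_obs()
    R0=R.from_euler('xyz',o["orientation"],degrees=True)
    d=R0.inv().apply(np.array(pos)-o["tool_pos"]); rv=(R0.inv()*R.from_matrix(Rt)).as_rotvec(degrees=True)
    return d,rv
def show(pos,Rt):
    d,rv=delta(pos,Rt); print("shift mm",(d*1000).round(1),"|%.1f|"%(np.linalg.norm(d)*1000),"turn",rv.round(2),"|%.1f|"%np.linalg.norm(rv)); return d,rv
def st():
    o=ctrl.get_obs(); print("t%.2f"%o["clock"],o["tool_pos"].round(4),"F",o["force"].round(2),"open",round(o["opening"],4),"q",o["joint_pos"].round(1))
    return o
E
python3 - <<'E'
from h import *
st()
for f in (1,-1): show([.4707,-.199,.25],Rdown(8.3,f))
o=ctrl.get_obs(); print(R.from_euler('xyz',o["orientation"],degrees=True).as_matrix().round(3))
# all high stuff map near path
s=ctrl.snapshot("scene");P=cloud(s);
for x0 in np.arange(.1,.9,.1):
    print(round(x0,1),[ "%.2f"%np.nanmax(np.where((P[...,0]>x0)&(P[...,0]<x0+.1)&(P[...,1]>y)&(P[...,1]<y+.1),P[...,2],0)) for y in np.arange(-.8,.4,.1)])
E
```

```text
t0.20 [ 0.1622 -0.6549  0.2448] F [ 1.02 -0.31 -0.48] open 0.0878 q [-59.6  20.6   0.7  -0.  -70.1 -16.5]
shift mm [ -4.9 368.4 409.1] |550.5| turn [ 9.561e+01 -5.000e-02 -4.000e-02] |95.6|
shift mm [ -4.9 368.4 409.1] |550.5| turn [-8.439e+01  4.000e-02 -5.000e-02] |84.4|
[[-0.    -0.24   0.971]
 [ 0.001  0.971  0.24 ]
 [-1.     0.001 -0.   ]]
0.1 ['0.56', '0.59', '0.34', '0.01', '0.01', '0.01', '0.51', '0.51', '0.50', '0.35', '0.01', '0.01', '0.01']
0.2 ['0.34', '0.64', '0.01', '0.61', '0.01', '0.01', '0.01', '0.54', '0.51', '0.01', '0.01', '0.01', '0.01']
0.3 ['0.10', '0.65', '0.66', '0.65', '0.01', '0.01', '0.01', '0.01', '0.10', '0.10', '0.10', '0.01', '0.01']
0.4 ['0.09', '0.09', '0.65', '0.04', '0.01', '0.14', '0.14', '0.01', '0.14', '0.15', '0.10', '0.01', '0.01']
0.5 ['0.01', '0.01', '0.01', '0.04', '0.04', '0.11', '0.10', '0.01', '0.11', '0.10', '0.10', '0.03', '0.03']
0.6 ['0.01', '0.01', '0.07', '0.06', '0.01', '0.10', '0.11', '0.10', '0.02', '0.10', '0.01', '0.03', '0.03']
0.7 ['0.01', '0.02', '0.07', '0.07', '0.01', '0.01', '0.01', '0.03', '0.01', '0.01', '0.01', '0.01', '0.01']
0.8 ['0.01', '0.01', '0.03', '0.07', '0.01', '0.01', '0.01', '0.03', '0.01', '0.01', '0.03', '0.01', '0.01']
```

```bash
python3 -m inch '[0,0.036,0.04,0,0,0,0.0876, 0,0.037,0.041,0,0,0,0.0876, 0,0.037,0.041,0,0,0,0.0876, 0,0.037,0.041,0,0,0,0.0876, 0,0.037,0.041,0,0,0,0.0876, 0,0.037,0.041,0,0,0,0.0876, 0,0.037,0.041,0,0,0,0.0876, 0,0.037,0.041,0,0,0,0.0876, 0,0,0,-10.5,0,0,0.0876, 0,0,0,-10.5,0,0,0.0876, 0,0,0,-10.5,0,0,0.0876, 0,0,0,-10.5,0,0,0.0876, 0,0,0,-10.5,0,0,0.0876, 0,0,0,-10.5,0,0,0.0876, 0,0,0,-10.5,0,0,0.0876, 0,0,0,-10.5,0,0,0.0876]'
python3 - <<'E'
from h import *
st(); show([.4707,-.199,.25],Rdown(8.3,-1))
E
```

```text
clock: 2.25
tool_pos: [0.4162, -0.2775, 0.2444]
orientation: [-53.5, 89.8, 46.1]
force: [0.6, 0.0, 0.1]
opening: 0.0876
t2.25 [ 0.4162 -0.2775  0.2444] F [0.64 0.04 0.11] open 0.0876 q [-11.2   3.9 -20.9  -0.1 -65.1  20.9]
shift mm [ -5.4 -66.9  68.3] |95.8| turn [1.29 0.09 0.12] |1.3|
```

```bash
python3 -m inch '[-0.003,-0.034,0.034,1.3,0,0,0.0876, -0.003,-0.034,0.034,0,0,0,0.0876]'
python3 - <<'E'
from h import *
o=st(); show([.4707,-.199,.25],Rdown(8.3,-1))
s=ctrl.snapshot("wrist"); cv2.imwrite("pics/w1.png",s["color"][:,:,::-1]); print(np.array(s["hand_eye"]).round(3))
P=cloud(s,obs=o);Z=P[...,2]
print(np.nanpercentile(Z,[5,25,50,75,95]))
m=((Z>.125)&(Z<.15)).astype(np.uint8); q=P[m>0]
print(len(q),np.median(q,0),cv2.minAreaRect(q[:,:2].astype(np.float32)*1000))
m=((Z>.09)&(Z<.103)); q=P[m]; print(len(q),q.min(0),q.max(0),cv2.minAreaRect(q[:,:2].astype(np.float32)*1000))
E
```

```text
clock: 2.5
tool_pos: [0.4721, -0.2, 0.2508]
orientation: [-51.0, 89.9, 47.3]
force: [1.7, -0.8, 0.0]
opening: 0.0874
t2.50 [ 0.4721 -0.2     0.2508] F [ 1.73 -0.79  0.02] open 0.0874 q [ -1.1   4.9 -19.   -0.1 -66.    9.4]
shift mm [0.8 1.3 1.2] |1.9| turn [-0.05  0.09  0.11] |0.2|
[[-0.     0.27  -0.963 -0.14 ]
 [ 1.    -0.    -0.     0.001]
 [-0.    -0.963 -0.27  -0.072]
 [ 0.     0.     0.     1.   ]]
[-8.55207698e-04  1.98220082e-04  9.57612411e-02  3.16309372e-01
  3.40396817e-01]
1554 [ 0.46599856 -0.20590442  0.14059218] ((465.0361633300781, -200.89151000976562), (9.397760391235352, 98.64506530761719), 8.362336158752441)
38138 [ 0.40577446 -0.28627584  0.09021744] [ 0.63667626 -0.10423942  0.10068417] ((522.1259155273438, -192.3338623046875), (213.28359985351562, 159.12271118164062), 8.41171932220459)
```

View pics/w1.png

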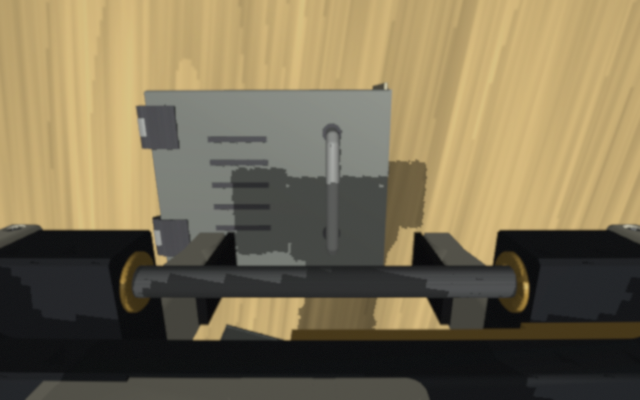

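The wrist view shows the bar at column 333, rows 130 to 250, between the two fingers. Its x differs by 5 mm from the fixed cameras, possibly because the arm hadn't settled, so I'll measure again.

```bash

python3 - <<'E'
from h import *
o=st(); show([.4707,-.199,.25],Rdown(8.3,-1)); print(o["qvel"])
s=ctrl.snapshot("wrist")
P=cloud(s,obs=o);Z=P[...,2]
m=((Z>.138)&(Z<.15)).astype(np.uint8); q=P[m>0]
print(len(q),np.median(q,0),cv2.minAreaRect(q[:,:2].astype(np.float32)*1000))
m=((Z>.09)&(Z<.103)); q=P[m]; print(len(q),cv2.minAreaRect(q[:,:2].astype(np.float32)*1000))
E
```

```text
t2.55 [ 0.4754 -0.197   0.2512] F [3.8  2.53 0.95] open 0.0876 q [ -0.7   5.  -18.8  -0.1 -66.    9.1]
shift mm [ 1.1  4.9 -1.3] |5.2| turn [0.06 0.09 0.22] |0.2|
[-2.97331502 -0.40345632 -0.95926163  0.43184144  0.48772324  6.79666564]
1392 [ 0.46587705 -0.20437647  0.14076915] ((465.1797790527344, -199.876953125), (9.678628921508789, 91.43020629882812), 8.128093719482422)
38656 ((522.2864990234375, -191.79403686523438), (213.64207458496094, 160.07754516601562), 8.319140434265137)
```

```bash

python3 - <<'E'
from h import *
show([.468,-.2,.137],Rdown(8.3,-1))
E
```

```text
shift mm [113.8   6.5  -1. ] |114.0| turn [0.19 0.09 0.16] |0.3|
```

```bash
python3 -m inch '[0.05,0.0065,-0.001,0.2,0,0.2,0.0876, 0.04,0,0,0,0,0,0.0876, 0.02,0,0,0,0,0,0.0876, 0,0,0,0,0,0,0.0876]'
python3 - <<'E'
from h import *
st();show([.468,-.2,.137],Rdown(8.3,-1))
E
```

```text
clock: 3.1
tool_pos: [0.468, -0.1999, 0.1388]
orientation: [-51.0, 89.9, 47.4]
force: [0.3, 0.2, 0.9]
opening: 0.0876
t3.10 [ 0.468  -0.1999  0.1388] F [0.29 0.17 0.89] open 0.0876 q [ -1.   10.6 -28.4  -0.1 -50.9   9.5]
shift mm [ 1.8  0.  -0.1] |1.8| turn [0.12 0.05 0.07] |0.1|
```

```bash
python3 -m inch '[0.003,0,0,0,0,0,0.03, 0,0,0,0,0,0,0.0, 0,0,0,0,0,0,0, 0,0,0,0,0,0,0, 0,0,0,0,0,0,0]'
python3 - <<'E'
from h import *
st()
E
```

```text
clock: 3.72
tool_pos: [0.4698, -0.2005, 0.1391]
orientation: [-95.3, 89.6, 3.1]
force: [0.4, 0.0, 0.7]
opening: 0.0433
t3.73 [ 0.4698 -0.2005  0.1391] F [0.44 0.01 0.71] open 0.0433 q [ -1.1  10.6 -28.4  -0.  -50.6   9.5]
```

```bash
python3 -m inch '[0.003,0,0,0,0,0,0, 0,0,0,0,0,0,0, 0,0,0,0,0,0,0, 0,0,0,0,0,0,0, 0,0,0,0,0,0,0]'
python3 - <<'E'
from h import *
st(); show([.469,-.2,.136],Rdown(8.3,-1))
E
```

```text
clock: 4.35
tool_pos: [0.4662, -0.201, 0.1357]
orientation: [97.9, 90.0, -163.7]
force: [1.9, 0.6, -1.0]
opening: 0.0087
t4.35 [ 0.4662 -0.201   0.1357] F [ 1.86  0.63 -0.98] open 0.0087 q [ -1.1  10.8 -28.7   0.  -50.5   9.5]
shift mm [-0.3 -2.9  0.6] |3.0| turn [ 0.11 -0.   -0.02] |0.1|
```

```bash
cat >> h.py <<'E'
def arc(th0,th1,n):
    r=np.hypot(.155,.046);p0=np.degrees(np.arctan2(.046,.155))
    t=np.radians(np.linspace(th0,th1,n+1)+p0)
    b=-r*np.cos(t);u=r*np.sin(t)   # unit x, z
    for i in range(n): print("th%.1f tool x %.1f y %.1f"%(np.linspace(th0,th1,n+1)[i+1],-(u[i+1]-u[i])*1000,-(b[i+1]-b[i])*1000))
E
python3 - <<'E'
from h import *
arc(0,50,16)
E
```

```text
th3.1 tool x -8.4 y -2.7
th6.2 tool x -8.2 y -3.2
th9.4 tool x -8.0 y -3.6
th12.5 tool x -7.8 y -4.1
th15.6 tool x -7.6 y -4.5
th18.8 tool x -7.3 y -4.9
th21.9 tool x -7.1 y -5.3
th25.0 tool x -6.8 y -5.7
th28.1 tool x -6.4 y -6.0
th31.2 tool x -6.1 y -6.4
th34.4 tool x -5.7 y -6.7
th37.5 tool x -5.4 y -7.0
th40.6 tool x -5.0 y -7.3
th43.8 tool x -4.6 y -7.5
th46.9 tool x -4.2 y -7.8
th50.0 tool x -3.7 y -8.0
```

```bash
python3 -m inch '[-0.004,-0.0013,0,0,0,0,0, -0.0085,-0.0028,0,0,0,0,0, -0.0083,-0.0032,0,0,0,0,0, -0.008,-0.0036,0,0,0,0,0]'
cat >> h.py <<'E'
def lidpos(hinge,yaw):
    o=st(); d=o["tool_pos"]-np.array(hinge); c,s=np.cos(np.radians(yaw)),np.sin(np.radians(yaw))
    f=-(c*d[0]+s*d[1]); l=-s*d[0]+c*d[1]
    print("r %.4f theta %.2f lateral %.4f"%(np.hypot(f,d[2]),np.degrees(np.arctan2(d[2],f))-16.53,l))
HB=[.6196,-.1786,.09]
E
python3 - <<'E'
from h import *
lidpos(HB,8.3); show([.469,-.2,.136],Rdown(8.3,-1))
E
```

```text
clock: 4.85
tool_pos: [0.477, -0.1994, 0.1638]
orientation: [75.9, 89.8, 174.2]
force: [3.0, -4.1, -9.5]
opening: 0.0088
t4.85 [ 0.477  -0.1994  0.1638] F [ 3.04 -4.12 -9.48] open 0.0088 q [ -0.9   9.9 -25.5  -0.  -54.8   9.3]
r 0.1619 theta 10.59 lateral 0.0000
shift mm [27.8  7.9  0.5] |28.9| turn [ 0.07  0.05 -0.2 ] |0.2|
```

```bash
python3 -m inch '[-0.0079,-0.004,0,0,0,0,0, -0.0077,-0.0044,0,0,0,0,0, -0.0075,-0.0048,0,0,0,0,0, -0.0072,-0.0052,0,0,0,0,0, -0.0069,-0.0056,0,0,0,0,0]'
python3 - <<'E'
from h import *
lidpos(HB,8.3); show([.469,-.2,.136],Rdown(8.3,-1))
E
```

```text
clock: 5.48
tool_pos: [0.503, -0.1955, 0.2026]
orientation: [64.0, 89.8, 162.3]
force: [5.6, -4.1, -14.9]
opening: 0.009
t5.47 [ 0.503  -0.1955  0.2026] F [  5.61  -4.12 -14.93] open 0.009 q [ -0.5   9.8 -19.8  -0.1 -60.5   8.8]
r 0.1630 theta 27.18 lateral 0.0001
shift mm [66.7 34.1  0.4] |74.9| turn [ 0.04  0.07 -0.14] |0.2|
```

```bash
python3 -m inch '[-0.0062,-0.006,0,0,0,0,0, -0.006,-0.0063,0,0,0,0,0, -0.0056,-0.0067,0,0,0,0,0, -0.0052,-0.007,0,0,0,0,0]'
python3 - <<'E'
from h import *
lidpos(HB,8.3); show([.469,-.2,.136],Rdown(8.3,-1))
E
```

```text
clock: 5.98
tool_pos: [0.5267, -0.192, 0.2244]
orientation: [75.3, 89.4, 173.5]
force: [-1.0, -3.8, -10.3]
opening: 0.0088
t5.97 [ 0.5267 -0.192   0.2244] F [ -1.04  -3.85 -10.33] open 0.0088 q [ -0.1  11.1 -15.2  -0.1 -64.3   8.4]
r 0.1639 theta 38.55 lateral 0.0002
shift mm [89.  57.3  0.1] |105.9| turn [-0.03  0.16 -0.62] |0.6|
```

```bash
python3 -m inch '[-0.0045,-0.0074,0,0,0,0,0, -0.0042,-0.0077,0,0,0,0,0, -0.0038,-0.0078,0,0,0,0,0]'
python3 - <<'E'
from h import *
lidpos(HB,8.3); show([.469,-.2,.136],Rdown(8.3,-1))
E
```

```text
clock: 6.35
tool_pos: [0.5464, -0.1891, 0.237]
orientation: [78.8, 88.8, 177.1]
force: [-2.7, -3.8, -8.1]
opening: 0.009
t6.35 [ 0.5464 -0.1891  0.237 ] F [-2.7  -3.81 -8.09] open 0.009 q [  0.2  12.5 -11.7  -0.1 -67.    8. ]
r 0.1646 theta 46.76 lateral 0.0001
shift mm [ 1.026e+02  7.610e+01 -1.000e-01] |127.7| turn [-0.08  0.23 -1.14] |1.2|
```

```bash
python3 -m inch '[-0.0033,-0.008,0,0,0,-0.6,0, 0,0,0,0,0,0,0, 0,0,0,0,0,-0.5,0]'
python3 - <<'E'
from h import *
lidpos(HB,8.3); show([.469,-.2,.136],Rdown(8.3,-1))
s=ctrl.snapshot("side"); cv2.imwrite("pics/side1.png",s["color"][:,:,::-1]); Ps=cloud(s)
s=ctrl.snapshot("scene"); cv2.imwrite("pics/scene1.png",s["color"][:,:,::-1]); Pc=cloud(s)
c,sn=np.cos(np.radians(8.3)),np.sin(np.radians(8.3))
for n,P in (("side",Ps),("scene",Pc)):
    d=P-np.array(HB); f=-(c*d[...,0]+sn*d[...,1]); l=-sn*d[...,0]+c*d[...,1]; z=d[...,2]
    m=(abs(l)<.085)&(z>.02)&(z<.17)&(f<.15)&(f>-.02); q=np.stack([f[m],z[m]],1)
    # panel points: keep near line at ~50
    a=np.degrees(np.arctan2(q[:,1],q[:,0])); k=(a>40)&(a<62); q=q[k]
    print(n,len(q),np.percentile(a,[5,25,50,75,95]).round(1))
    if len(q)>50: v=cv2.fitLine(q.astype(np.float32),cv2.DIST_HUBER,0,.01,.01).ravel(); print(np.degrees(np.arctan2(v[1],v[0])),v)
E
```

```text
clock: 6.72
tool_pos: [0.554, -0.188, 0.2411]
orientation: [34.2, 89.7, 132.4]
force: [-0.4, -4.4, -7.3]
opening: 0.0091
t6.72 [ 0.554  -0.188   0.2411] F [-0.42 -4.35 -7.29] open 0.0091 q [  0.3  12.4 -11.1  -0.2 -66.6   8.1]
r 0.1650 theta 49.77 lateral 0.0002
shift mm [ 1.053e+02  8.550e+01 -1.000e-01] |135.7| turn [-0.07  0.23 -0.16] |0.3|
side 1108 [50.8 52.2 54.2 60.3 71.2]
48.8987 [0.6573923  0.7535485  0.07763112 0.10334758]
scene 2385 [50.5 52.2 54.  57.6 67.5]
49.57422 [0.6484625  0.7612466  0.06242518 0.08354679]
```

View pics/side1.png

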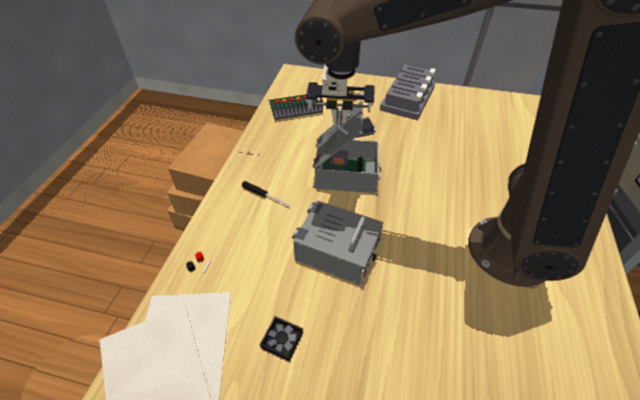

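View pics/scene1.png

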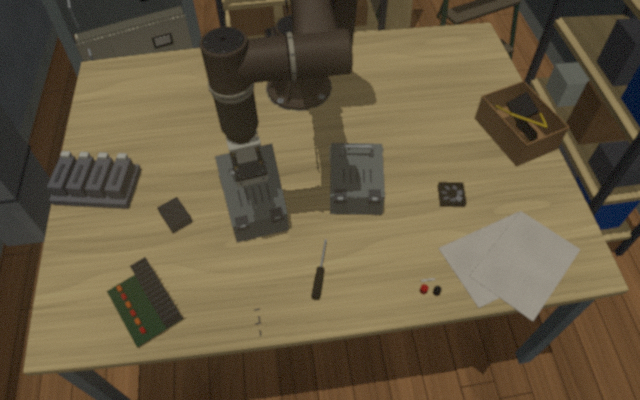

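The side and scene views show the right unit's lid standing at about 49 to 50 degrees in the grip. Now I'll let go.

```bash
python3 -m inch '[0,0,0,0,0,0,0.021, 0,0,0,0,0,0,0.021, 0,0,0,0,0,0,0.021]'
python3 - <<'E'
from h import *
lidpos(HB,8.3); show([.554,-.188,.2411],Rdown(8.3,-1))
E
```

```text
clock: 7.2
tool_pos: [0.5559, -0.1877, 0.2444]
orientation: [-58.2, 89.7, 40.1]
force: [-0.6, -0.2, 0.7]
opening: 0.0208
t7.20 [ 0.5559 -0.1877  0.2444] F [-0.63 -0.19  0.7 ] open 0.0208 q [  0.3  12.2 -10.9  -0.2 -66.6   8.1]
r 0.1673 theta 50.85 lateral 0.0002
shift mm [ 3.3  1.9 -0. ] |3.8| turn [-0.03  0.16  0.25] |0.3|
```

```bash
python3 -m inch '[-0.01,0,0,0,0,0,0.021, -0.025,0,0,0,0,0,0.021, -0.05,0,0,0,0,0,0.021, -0.035,0,0,0,0,0,0.021]'
python3 - <<'E'
from h import *
st(); show([.430,.134,.34],Rdown(-9.4,-1))
E
```

```text
clock: 7.7
tool_pos: [0.5548, -0.1878, 0.3682]
orientation: [-32.5, 89.8, 65.8]
force: [0.8, 0.1, -0.4]
opening: 0.0211
t7.70 [ 0.5548 -0.1878  0.3682] F [ 0.85  0.1  -0.37] open 0.0211 q [  0.3   9.    1.   -0.2 -81.9   8. ]
shift mm [ 29.1  77.  336.3] |346.3| turn [17.71  0.19  0.08] |17.7|
```

```bash
python3 -m inch '[0,0.012,0.056,0,0,0,0.0876, 0.004,0.013,0.056,0,0,0,0.0876, 0.005,0.013,0.056,0,0,0,0.0876, 0.005,0.013,0.056,0,0,0,0.0876, 0.005,0.013,0.056,0,0,0,0.0876, 0.005,0.013,0.056,0,0,0,0.0876, 0,0,0,8.8,0,0,0.0876, 0,0,0,8.8,0,0,0.0876]'
python3 - <<'E'
from h import *
o=st(); show([.430,.134,.25],Rdown(-9.4,-1)); print(o["qvel"].round(1))
s=ctrl.snapshot("wrist"); cv2.imwrite("pics/w2.png",s["color"][:,:,::-1])
P=cloud(s,obs=o);Z=P[...,2]
m=((Z>.134)&(Z<.15)).astype(np.uint8); q=P[m>0]
if len(q)>20: print(len(q),np.median(q,0),cv2.minAreaRect(q[:,:2].astype(np.float32)*1000))
m=((Z>.09)&(Z<.103)); q=P[m]; print(len(q),cv2.minAreaRect(q[:,:2].astype(np.float32)*1000))
s=ctrl.snapshot("side"); cv2.imwrite("pics/side2.png",s["color"][:,:,::-1])
E
```

```text
clock: 8.7
tool_pos: [0.4287, 0.1434, 0.3553]
orientation: [-55.4, 88.9, 24.9]
force: [0.2, -0.4, 0.0]
opening: 0.0873
t8.70 [0.4287 0.1434 0.3553] F [ 0.24 -0.45  0.01] open 0.0873 q [ 43.9  -5.2 -15.7   0.4 -78.4 -53.7]
shift mm [105.2  -1.1 -10.3] |105.7| turn [-0.28  0.64  0.94] |1.2|
[  2.5  -0.7   0.3  -0.1  -0.3 -72.1]
896 [0.42837866 0.1309481  0.14050439] ((428.9263000488281, 133.5613555908203), (97.54705810546875, 9.756231307983398), 80.41765594482422)
23289 ((485.9742431640625, 124.31196594238281), (159.80543518066406, 213.7089080810547), 80.33460235595703)
```

View pics/side2.png

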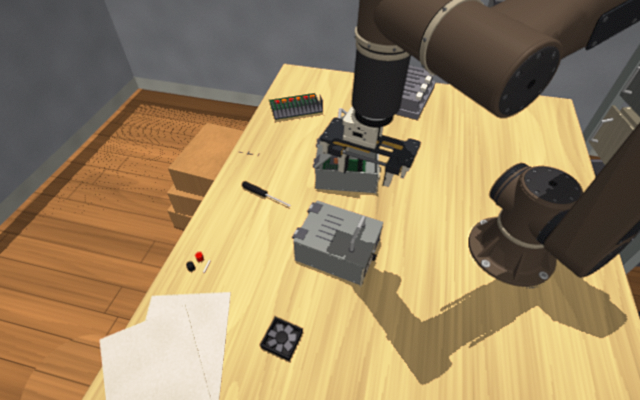

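View pics/w2.png

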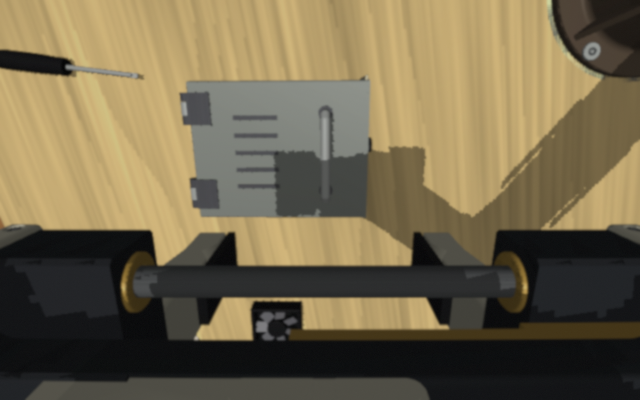

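The wrist view shows the second bar at column 325, rows 108 to 198. Its position is (0.429, 0.1336) and the unit's yaw is about -9.6. Moving down to it.

```bash

python3 - <<'E'
from h import *
o=st(); show([.429,.1336,.137],Rdown(-9.6,-1))
E
```

```text
t8.80 [0.429  0.1429 0.3552] F [ 0.27 -0.24 -0.42] open 0.0876 q [ 43.8  -5.2 -15.7   0.4 -78.4 -53.5]
shift mm [218.1   2.  -11.6] |218.4| turn [0.02 0.65 0.94] |1.1|
```

```bash
python3 -m inch '[0.03,0.002,-0.0115,0,0.65,0.9,0.0876, 0.055,0,0,0,0,0,0.0876, 0.055,0,0,0,0,0,0.0876, 0.045,0,0,0,0,0,0.0876, 0.01,0,0,0,0,0,0.0876]'
python3 - <<'E'
from h import *
o=st(); show([.429,.1336,.1365],Rdown(-9.6,-1))
E
```

```text
clock: 9.43
tool_pos: [0.4289, 0.1322, 0.16]
orientation: [-50.1, 89.4, 31.4]
force: [-0.8, 1.0, 0.8]
opening: 0.0876
t9.43 [0.4289 0.1322 0.16  ] F [-0.81  0.97  0.76] open 0.0876 q [ 42.5   3.1 -34.1   0.1 -52.2 -51.1]
shift mm [23.5  0.3  1.3] |23.5| turn [1.06 0.36 0.42] |1.2|
```

```bash
python3 -m inch '[0.018,0,0.001,1,0.3,0.4,0.06, 0.006,0,0,0,0,0,0.03, 0,0,0,0,0,0,0.0, 0,0,0,0,0,0,0]'
python3 - <<'E'
from h import *
o=st(); show([.429,.1336,.1365],Rdown(-9.6,-1))
E
```

```text
clock: 9.93
tool_pos: [0.432, 0.1349, 0.1383]
orientation: [-44.6, 89.7, 36.0]
force: [-0.0, 0.2, 0.2]
opening: 0.0532
t9.93 [0.432  0.1349 0.1383] F [-0.05  0.24  0.2 ] open 0.0532 q [ 42.4   5.2 -35.2   0.  -49.3 -51.9]
shift mm [ 1.8  2.8 -1.7] |3.7| turn [0.19 0.24 0.23] |0.4|
```

```bash
python3 -m inch '[0.002,0.003,-0.0015,0,0,0,0, 0,0,0,0,0,0,0, 0,0,0,0,0,0,0, 0,0,0,0,0,0,0.0, 0,0,0,0,0,0,0, 0,0,0,0,0,0,0]'
python3 - <<'E'
from h import *
o=st(); show([.429,.1336,.1365],Rdown(-9.6,-1))
E
```

```text
clock: 10.68
tool_pos: [0.4299, 0.1342, 0.1377]
orientation: [-49.5, 89.4, 31.2]
force: [-1.2, 0.6, 0.5]
opening: 0.0091
t10.68 [0.4299 0.1342 0.1377] F [-1.24  0.62  0.52] open 0.0091 q [ 42.6   4.9 -35.7   0.1 -48.9 -52.1]
shift mm [ 1.2  0.8 -0.8] |1.6| turn [0.24 0.36 0.42] |0.6|
```

```bash
echo 'HA=[.5827,.1083,.0910]' >> h.py; python3 -m inch '[-0.004,-0.0013,0,0,0,0,0, -0.0085,-0.0028,0,0,0,0,0, -0.0083,-0.0032,0,0,0,0,0, -0.008,-0.0036,0,0,0,0,0, -0.0079,-0.004,0,0,0,0,0, -0.0077,-0.0044,0,0,0,0,0]'
python3 - <<'E'
from h import *
lidpos(HA,-9.6);show([.429,.1336,.1365],Rdown(-9.6,-1))
E
```

```text
clock: 11.42
tool_pos: [0.4439, 0.1317, 0.1722]
orientation: [53.7, 89.5, 134.0]
force: [1.6, 5.8, -19.3]
opening: 0.0091
t11.43 [0.4439 0.1317 0.1722] F [  1.57   5.83 -19.33] open 0.0091 q [ 40.6   4.2 -30.8  -0.6 -55.1 -49.9]
r 0.1625 theta 13.44 lateral -0.0000
shift mm [35.8 14.8 -0.9] |38.7| turn [-0.09  0.29 -0.4 ] |0.5|
```

```bash
python3 -m inch '[-0.0085,-0.005,0,0,0,0,0, -0.0083,-0.0055,0,0,0,0,0, -0.008,-0.006,0,0,0,0,0, -0.0078,-0.0063,0,0,0,0,0, -0.0075,-0.0066,0,0,0,0,0]'
python3 - <<'E'
from h import *
lidpos(HA,-9.6);show([.429,.1336,.1365],Rdown(-9.6,-1))
E
```

```text
clock: 12.05
tool_pos: [0.4618, 0.1287, 0.1986]
orientation: [85.6, 87.9, 165.5]
force: [-5.4, 9.3, -15.4]
opening: 0.0088
t12.05 [0.4618 0.1287 0.1986] F [ -5.4    9.3  -15.36] open 0.0088 q [ 37.8   5.3 -25.2  -1.9 -60.8 -46.9]
r 0.1631 theta 24.74 lateral -0.0001
shift mm [63.3 30.9 -1. ] |70.4| turn [-0.48  0.17 -2.07] |2.1|
```

```bash
python3 -m inch '[-0.0085,-0.0073,0,0,0,-0.7,0, -0.008,-0.0076,0,0,0,-0.7,0, -0.0078,-0.008,0,0,0,-0.7,0, -0.0075,-0.0083,0,0,0,-0.7,0, -0.007,-0.0086,0,0,0,-0.7,0]'
python3 - <<'E'
from h import *
lidpos(HA,-9.6);show([.429,.1336,.1365],Rdown(-9.6,-1))
E
```

```text
clock: 12.68
tool_pos: [0.4837, 0.125, 0.2209]
orientation: [92.9, 89.0, 172.4]
force: [-13.0, 9.8, -7.5]
opening: 0.0091
t12.68 [0.4837 0.125  0.2209] F [-13.01   9.79  -7.46] open 0.0091 q [ 36.5   5.5 -22.1  -0.8 -63.1 -46.6]
r 0.1642 theta 35.78 lateral -0.0001
shift mm [85.4 53.9 -1.4] |101.0| turn [-0.86 -0.04 -0.98] |1.3|
```

```bash
python3 -m inch '[-0.007,-0.0092,0.0008,-0.3,0,-0.5,0, -0.0066,-0.0095,0.0008,-0.3,0,-0.5,0, -0.0063,-0.0097,0.0008,-0.3,0,-0.5,0, -0.006,-0.01,0.0008,-0.3,0,-0.5,0]'
python3 - <<'E'
from h import *
lidpos(HA,-9.6);show([.429,.1336,.1365],Rdown(-9.6,-1))
E
```

```text
clock: 13.18
tool_pos: [0.5029, 0.122, 0.2348]
orientation: [110.7, 88.5, -168.7]
force: [-17.0, 6.9, 0.7]
opening: 0.0091
t13.18 [0.5029 0.122  0.2348] F [-16.96   6.89   0.74] open 0.0091 q [ 34.9   7.  -18.5  -0.7 -65.8 -44.1]
r 0.1650 theta 44.09 lateral 0.0002
shift mm [100.1  72.4   0.3] |123.5| turn [ 0.16 -0.54 -1.42] |1.5|
```

```bash
python3 -m inch '[-0.0055,-0.0105,0,0,0,-0.6,0, -0.005,-0.0105,0,0,0,-0.6,0, -0.003,-0.006,0,0,0,-0.6,0, 0,0,0,0,0,-0.3,0]'
python3 - <<'E'
from h import *
lidpos(HA,-9.6);show([.429,.1336,.1365],Rdown(-9.6,-1))
E
```

```text
clock: 13.68
tool_pos: [0.5161, 0.1199, 0.2422]
orientation: [125.1, 88.8, -154.4]
force: [7.5, -3.9, -1.0]
opening: 0.0089
t13.68 [0.5161 0.1199 0.2422] F [ 7.53 -3.91 -0.99] open 0.0089 q [ 34.2   7.7 -16.9  -0.2 -66.6 -43.6]
r 0.1657 theta 49.39 lateral 0.0004
shift mm [107.2  86.4   0.4] |137.7| turn [ 0.11 -0.69 -0.98] |1.2|
```

```bash
cat >> h.py <<'E'
def angle(P,H,yaw,lo=38,hi=62):
    c,sn=np.cos(np.radians(yaw)),np.sin(np.radians(yaw))
    d=P-np.array(H); f=-(c*d[...,0]+sn*d[...,1]); l=-sn*d[...,0]+c*d[...,1]; z=d[...,2]
    m=(abs(l)<.075)&(np.hypot(f,z)>.03)&(np.hypot(f,z)<.21); a=np.degrees(np.arctan2(z,f)); m&=(a>lo)&(a<hi)
    q=np.stack([f[m],z[m]],1)
    if len(q)<80: return len(q),None
    v=cv2.fitLine(q.astype(np.float32),cv2.DIST_HUBER,0,.005,.005).ravel(); off=v[0]*0-( -v[1]*v[2]+v[0]*v[3])
    return len(q),round(float(np.degrees(np.arctan(v[1]/v[0]))),2),"offset from axis mm %.1f"%(-off*1000)
def cams(tag):
    for n in ("scene","side"):
        s=ctrl.snapshot(n); cv2.imwrite(f"pics/{n}{tag}.png",s["color"][:,:,::-1]); P=cloud(s)
        print(n,"A",angle(P,HA,-9.6),"B",angle(P,HB,8.3))
E
python3 - <<'E'
from h import *
cams(3)
E
```

```text
scene A (2064, 48.9, 'offset from axis mm 6.4') B (3108, 49.36, 'offset from axis mm 7.0')
side A (1110, 48.75, 'offset from axis mm 8.0') B (1, None)
```

View pics/scene3.png

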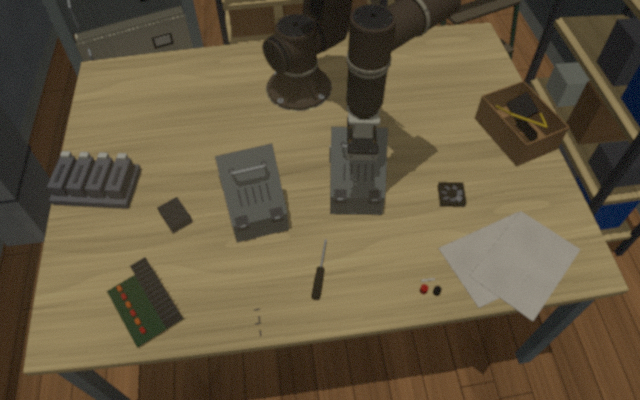

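The right lid stands by itself at about 49.4°. The left lid is at about 48.8°, still in the grip. Letting go.

```bash
python3 -m inch '[0,0,0,0,0,0,0.021, 0,0,0,0,0,0,0.021, 0,0,0,0,0,0,0.021]'
python3 - <<'E'
from h import *
lidpos(HA,-9.6); show([.516,.12,.242],Rdown(-9.6,-1))
E
```

```text
clock: 14.15
tool_pos: [0.5165, 0.1196, 0.2427]
orientation: [126.1, 88.9, -153.4]
force: [-0.6, 0.2, 0.5]
opening: 0.0207
t14.15 [0.5165 0.1196 0.2427] F [-0.64  0.19  0.55] open 0.0207 q [ 34.1   7.7 -16.9  -0.2 -66.6 -43.6]
r 0.1659 theta 49.60 lateral 0.0001
shift mm [0.7 0.6 0.4] |1.0| turn [ 0.09 -0.68 -0.93] |1.2|
```

```bash
python3 -m inch '[-0.01,0,0,0,0,0,0.021, -0.025,0,0,0,0,0,0.021, -0.05,0,0,0,0,0,0, -0.045,0,0,0,0,0,0]'
cat >> h.py <<'E'
def point(H,yaw,th,f,h):
    """world point on lid: f forward of hinge, h above axis plane, lid at th; and normal"""
    t=np.radians(th); a=np.array([-f*np.cos(t)+h*np.sin(t),0,f*np.sin(t)+h*np.cos(t)]); n=np.array([np.sin(t),0,np.cos(t)])
    Ru=R.from_euler('z',yaw,degrees=True); return np.array(H)+Ru.apply(a),Ru.apply(n)
E
python3 - <<'E'
from h import *
st()
p,n=point(HA,-9.6,49,.196,.006); print(p,n)
for f in (1,-1): show(p+n*.089,Rdown(-9.6,f,49,'y'))
for f in (1,-1): show(p+n*.089,Rdown(-9.6,f,0,'y'))
cams(4)
E
```

```text
clock: 14.65
tool_pos: [0.5178, 0.1198, 0.3751]
orientation: [127.5, 88.5, -152.0]
force: [0.5, -0.2, 0.7]
opening: 0.0063
t14.65 [0.5178 0.1198 0.3751] F [ 0.49 -0.16  0.71] open 0.0063 q [ 34.1   4.4  -3.5  -0.2 -83.6 -43.6]
[0.46037801 0.12898922 0.24285943] [ 0.74414066 -0.12586197  0.65605903]
shift mm [ 73.6 -10.6   0.6] |74.4| turn [83.94 36.63 38.01] |99.2|
shift mm [ 73.6 -10.6   0.6] |74.4| turn [-84.58 -38.07  36.69] |99.7|
shift mm [ 73.6 -10.6   0.6] |74.4| turn [90.06 -1.65 -0.21] |90.1|
shift mm [ 73.6 -10.6   0.6] |74.4| turn [-89.93   0.21  -1.65] |89.9|
scene A (2963, 48.85, 'offset from axis mm 6.4') B (3128, 49.47, 'offset from axis mm 6.7')
side A (1355, 48.42, 'offset from axis mm 8.8') B (255, 48.02, 'offset from axis mm 11.5')
```

```bash
python3 -m inch '[0,0,0,-8.46,-3.81,3.67,0, 0,0,0,-8.46,-3.81,3.67,0, 0,0,0,-8.46,-3.81,3.67,0, 0,0,0,-8.46,-3.81,3.67,0, 0,0,0,-8.46,-3.81,3.67,0, 0,0,0,-8.46,-3.81,3.67,0, 0,0,0,-8.46,-3.81,3.67,0, 0,0,0,-8.46,-3.81,3.67,0, 0,0,0,-8.46,-3.81,3.67,0]'
python3 - <<'E'
from h import *
st()
p,n=point(HA,-9.6,49,.196,.006)
show(p+n*.089,Rdown(-9.6,-1,49,'y'))
E
```

```text
clock: 15.88
tool_pos: [0.52, 0.1186, 0.3862]
orientation: [2.5, 44.8, 166.2]
force: [0.9, 0.3, 1.0]
opening: 0.0004
t15.88 [0.52   0.1186 0.3862] F [0.89 0.26 0.96] open 0.0004 q [  17.1   28.5   28.5  -27.4 -127.5   47.1]
shift mm [ 55.1  -3.7 -64.9] |85.2| turn [-5.4  -3.71  3.17] |7.3|
```

```bash
python3 -m inch '[0.01,-0.003,-0.033,-5.2,-3.7,3.1,0, 0.02,0,-0.032,0,0,0,0, 0.02,0,0,0,0,0,0, 0,0,0,0,0,0,0]'
python3 - <<'E'
from h import *
st()
p,n=point(HA,-9.6,49,.196,.006)
show(p+n*.059,Rdown(-9.6,-1,49,'y'))
cams(5)
E
```

```text
clock: 16.38
tool_pos: [0.5287, 0.1179, 0.3006]
orientation: [0.1, 40.6, 170.6]
force: [-0.7, -0.1, 0.3]
opening: 0.0005
t16.38 [0.5287 0.1179 0.3006] F [-0.68 -0.07  0.3 ] open 0.0005 q [  17.8   34.4   24.1  -24.5 -123.3   57.3]
shift mm [31.1  0.3  1.6] |31.2| turn [ 0.06  0.38 -0.16] |0.4|
scene A (720, 49.47, 'offset from axis mm 5.3') B (3132, 49.44, 'offset from axis mm 6.8')
side A (1343, 48.69, 'offset from axis mm 8.0') B (1011, 48.79, 'offset from axis mm 9.4')
```

View pics/side5.png

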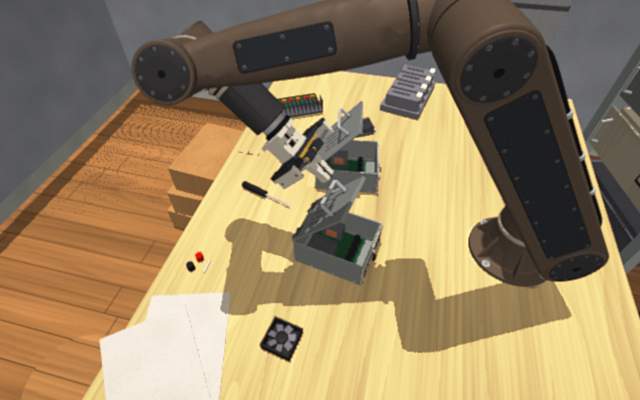

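The side view shows both lids standing open and the closed fingers square above the left lid's front edge. Closing in.

```bash
python3 -m inch '[0.03,0,0.0016,0,0.3,0,0, 0.022,0,0,0,0,0,0, 0.008,0,0,0,0,0,0, 0,0,0,0,0,0,0]'
python3 - <<'E'
from h import *
st()
p,n=point(HA,-9.6,49,.196,.006)
show(p+n*.019,Rdown(-9.6,-1,49,'y'))
E
```

```text
clock: 16.98
tool_pos: [0.4858, 0.125, 0.2669]
orientation: [-0.2, 41.6, 170.4]
force: [-0.0, -0.2, 0.6]
opening: 0.0007
t16.98 [0.4858 0.125  0.2669] F [-0.01 -0.16  0.59] open 0.0007 q [  19.5   31.3   14.6  -23.9 -115.8   59. ]
shift mm [16.2  0.3 -1.1] |16.2| turn [ 0.2  -0.59  0.03] |0.6|
```

```bash
python3 -m inch '[0.006,0,-0.001,0,-0.5,0,0, 0.003,0,0,0,0,0,0, 0.001,0,0,0,0,0,0]'
python3 -m inch '[0.001,0,0,0,0,0,0, 0.0005,0,0,0,0,0,0]'
python3 - <<'E'
from h import *
st()
p,n=point(HA,-9.6,49,.196,.006)
show(p+n*.019,Rdown(-9.6,-1,49,'y'))
E
```

```text
clock: 17.35
tool_pos: [0.4803, 0.126, 0.2601]
orientation: [-0.3, 41.2, 170.3]
force: [-0.7, 0.4, -0.1]
opening: 0.0006
clock: 17.6
tool_pos: [0.4792, 0.1262, 0.2589]
orientation: [-0.3, 41.2, 170.3]
force: [0.3, 0.7, -1.4]
opening: 0.0005
t17.60 [0.4792 0.1262 0.2589] F [ 0.26  0.71 -1.37] open 0.0005 q [  19.7   31.3   13.3  -24.  -114.9   59.3]
shift mm [5.9 0.4 0.4] |6.0| turn [ 0.2  -0.18  0.08] |0.3|
```

```bash
python3 -m inch '[0.001,0,0,0,0,0,0, 0.001,0,0,0,0,0,0]'; python3 -m inch '[0.001,0,0,0,0,0,0]'; python3 -m inch '[0.0007,0,0,0,0,0,0]'; python3 -m inch '[0.0007,0,0,0,0,0,0]'
python3 - <<'E'
from h import *
st()
p,n=point(HA,-9.6,49,.196,.006)
show(p+n*.019,Rdown(-9.6,-1,49,'y'))
E
```

```text
clock: 17.85
tool_pos: [0.4778, 0.1264, 0.2576]
orientation: [-0.3, 41.2, 170.3]
force: [-0.1, 0.3, -0.3]
opening: 0.0004
clock: 17.98
tool_pos: [0.477, 0.1266, 0.2569]
orientation: [-0.3, 41.2, 170.3]
force: [-0.1, 0.7, 0.0]
opening: 0.0003
clock: 18.1
tool_pos: [0.4764, 0.1267, 0.2564]
orientation: [-0.3, 41.2, 170.3]
force: [-0.3, -0.7, 0.3]
opening: 0.0002
clock: 18.23
tool_pos: [0.4758, 0.1268, 0.2559]
orientation: [-0.3, 41.2, 170.3]
force: [0.1, -0.8, -0.7]
opening: 0.0008
t18.23 [0.4758 0.1268 0.2559] F [ 0.13 -0.82 -0.72] open 0.0008 q [  19.8   31.1   12.6  -24.  -114.3   59.4]
shift mm [1.3 0.4 0.4] |1.4| turn [ 0.21 -0.2   0.08] |0.3|
```

```bash
python3 -m inch '[0.0006,0,0,0,0,0,0]'; python3 -m inch '[0.0005,0,0,0,0,0,0]';python3 -m inch '[0.0005,0,0,0,0,0,0]';python3 -m inch '[0.0005,0,0,0,0,0,0]';python3 -m inch '[0.0005,0,0,0,0,0,0]'
```

```text
clock: 18.35
tool_pos: [0.4753, 0.1269, 0.2555]
orientation: [-0.3, 41.2, 170.3]
force: [-0.7, 0.0, 0.3]
opening: 0.0001
clock: 18.48
tool_pos: [0.475, 0.1269, 0.2551]
orientation: [-0.3, 41.2, 170.3]
force: [0.2, 0.7, 0.4]
opening: 0.0005
clock: 18.6
tool_pos: [0.4745, 0.127, 0.2548]
orientation: [-0.3, 41.2, 170.3]
force: [0.4, -0.0, -0.3]
opening: 0.0001
clock: 18.73
tool_pos: [0.4742, 0.127, 0.2544]
orientation: [-0.3, 41.2, 170.3]
force: [-0.3, 0.9, -0.8]
opening: 0.0001
clock: 18.85
tool_pos: [0.474, 0.1271, 0.2543]
orientation: [-0.3, 41.2, 170.3]
force: [2.4, 0.2, 2.2]
opening: 0.0005
```

```bash
python3 -m inch '[0.0005,0,0,0,0,0,0]'; python3 -m inch '[0.0005,0,0,0,0,0,0]';python3 -m inch '[0.0006,0,0,0,0,0,0]'
```

```text
clock: 18.98
tool_pos: [0.474, 0.1271, 0.2543]
orientation: [-0.3, 41.3, 170.3]
force: [3.8, 0.6, 4.6]
opening: 0.0007
clock: 19.1
tool_pos: [0.474, 0.1271, 0.2544]
orientation: [-0.3, 41.4, 170.3]
force: [3.4, -1.0, 3.8]
opening: 0.0006
clock: 19.23
tool_pos: [0.4739, 0.1271, 0.2543]
orientation: [-0.3, 41.4, 170.3]
force: [4.2, -0.3, 6.2]
opening: 0.0009
```

```bash
python3 -m inch '[0.0005,0,0,0,0,0,0]'; python3 -m inch '[0.0005,0,0,0,0,0,0]';python3 -m inch '[0.0005,0,0,0,0,0,0]'; python3 -m inch '[0.0005,0,0,0,0,0,0]'
```

```text
clock: 19.35
tool_pos: [0.4739, 0.1271, 0.2543]
orientation: [-0.4, 41.5, 170.3]
force: [3.6, 0.1, 4.3]
opening: 0.0003
clock: 19.48
tool_pos: [0.4739, 0.1271, 0.2544]
orientation: [-0.4, 41.6, 170.3]
force: [4.5, 0.7, 5.1]
opening: 0.0002
clock: 19.6
tool_pos: [0.4739, 0.1271, 0.2544]
orientation: [-0.4, 41.6, 170.2]
force: [3.3, -0.1, 6.1]
opening: 0.0007
clock: 19.73
tool_pos: [0.4739, 0.1271, 0.2544]
orientation: [-0.4, 41.7, 170.2]
force: [4.3, 0.6, 5.5]
opening: 0.0001
```

```bash
python3 -m inch '[0.0004,0,0,0,0,0,0]'; python3 -m inch '[0.0004,0,0,0,0,0,0, 0.0004,0,0,0,0,0,0]';python3 -m inch '[0.0004,0,0,0,0,0,0, 0.0004,0,0,0,0,0,0]'; python3 -m inch '[0.0004,0,0,0,0,0,0, 0.0004,0,0,0,0,0,0]'; python3 -m inch '[0.0004,0,0,0,0,0,0, 0.0004,0,0,0,0,0,0]'
```

```text
clock: 19.85
tool_pos: [0.4739, 0.1271, 0.2544]
orientation: [-0.4, 41.7, 170.2]
force: [4.5, -0.1, 4.6]
opening: 0.0001
clock: 20.1
tool_pos: [0.4739, 0.1271, 0.2544]
orientation: [-0.5, 41.8, 170.2]
force: [4.0, 0.5, 4.7]
opening: 0.0004
clock: 20.35
tool_pos: [0.4738, 0.1271, 0.2545]
orientation: [-0.5, 42.0, 170.2]
force: [5.3, 0.4, 6.8]
opening: 0.0005
clock: 20.6
tool_pos: [0.4738, 0.1271, 0.2545]
orientation: [-0.5, 42.1, 170.2]
force: [4.9, 0.1, 5.0]
opening: 0.0001
clock: 20.85
tool_pos: [0.4738, 0.1271, 0.2545]
orientation: [-0.6, 42.2, 170.2]
force: [4.6, 0.7, 5.6]
opening: 0.0006
```

```bash
python3 -m inch '[-0.003,0,0,0,0,0,0, -0.02,0,0,0,0,0,0, -0.05,0,0,0,0,0,0, -0.05,0,0,0,0,0,0]'
python3 - <<'E'
from h import *
st()
p,n=point(HB,8.3,49.3,.196,.006); print(p,n)
d,r=show(p+n*.089,Rdown(8.3,-1,49.3,'y'))
o=ctrl.get_obs(); print("world d",p+n*.089-o["tool_pos"]); print(R.from_euler('xyz',o["orientation"],degrees=True).inv().apply([0,0,.06]).round(4))
cams(6)
E
```

```text
clock: 21.35
tool_pos: [0.5622, 0.112, 0.3363]
orientation: [-0.4, 41.6, 170.4]
force: [0.9, 0.5, -0.6]
opening: 0.0004
t21.35 [0.5622 0.112  0.3363] F [ 0.89  0.45 -0.61] open 0.0004 q [  16.7   36.    32.5  -25.2 -128.9   55.7]
[ 0.4976286  -0.1963937   0.24250692] [0.75019348 0.10944139 0.6520984 ]
shift mm [-15.1 294.5 -59.4] |300.8| turn [-11.42  -0.92  13.47] |17.7|
world d [ 0.00220768 -0.29869972 -0.03578553]
[-0.0398 -0.0003  0.0449]
scene A (749, 49.09, 'offset from axis mm 6.0') B (3119, 49.42, 'offset from axis mm 7.0')
side A (1353, 48.54, 'offset from axis mm 8.4') B (1052, 49.24, 'offset from axis mm 8.7')
```

View pics/side6.png

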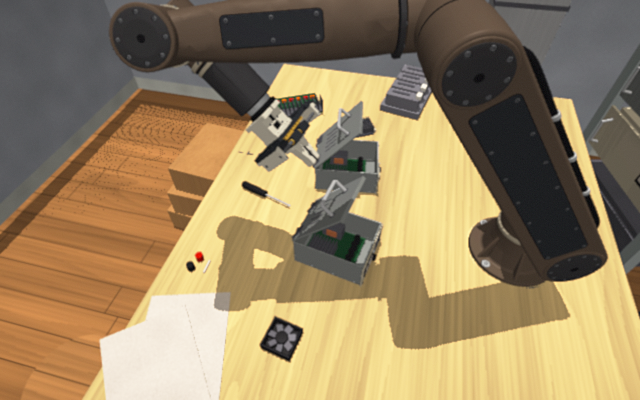

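```bash
python3 -m inch '[-0.01,0.04,0,0,0,0,0, -0.005,0.05,-0.004,0,0,0,0, 0,0.05,-0.01,0,0,0,0, 0,0.05,-0.01,0,0,0,0, 0,0.05,-0.01,0,0,0,0, 0,0.04,-0.01,0,0,0,0, 0,0,-0.005,-5.7,-0.5,6.7,0, 0,0,0,-5.7,-0.5,6.7,0, 0,0,0,0,0,0,0]'
python3 - <<'E'
from h import *
st()
p,n=point(HB,8.3,49.3,.196,.006)
show(p+n*.059,Rdown(8.3,-1,49.3,'y'))
cams(7)
E
```

```text
clock: 22.58
tool_pos: [0.5573, -0.1798, 0.2993]
orientation: [-0.6, 39.9, -171.8]
force: [0.9, 0.2, -0.3]
opening: 0.0005
t22.57 [ 0.5573 -0.1798  0.2993] F [ 0.88  0.23 -0.33] open 0.0005 q [   3.5   38.8   19.8    4.2 -120.9   95.8]
shift mm [24.6  7.9 -3.2] |26.0| turn [0.55 0.77 0.09] |1.0|
scene A (124, 50.72, 'offset from axis mm -0.1') B (593, 49.8, 'offset from axis mm 6.6')
side A (1348, 48.62, 'offset from axis mm 8.1') B (1046, 48.83, 'offset from axis mm 9.5')
```

View pics/side7.png

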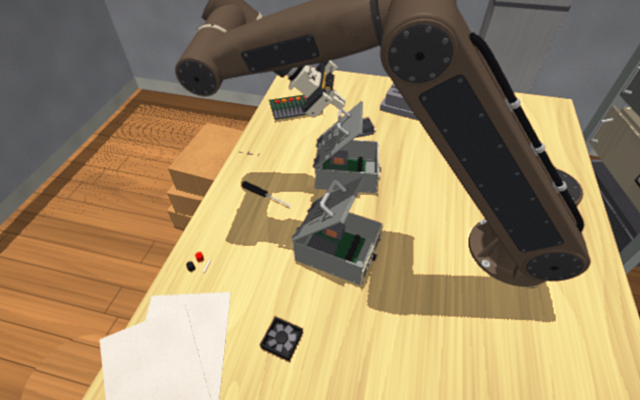

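The tool is in line above the right lid, and the left lid is still at about 48.6°. Closing in on the right lid.

```bash
python3 -m inch '[0.02,0.008,-0.003,0.5,0.7,0,0, 0.02,0,0,0,0,0,0, 0.01,0,0,0,0,0,0, 0.003,0,0,0,0,0,0, 0,0,0,0,0,0,0]'
python3 - <<'E'
from h import *
st()
p,n=point(HB,8.3,49.3,.196,.006)
show(p+n*.019,Rdown(8.3,-1,49.3,'y'))
E
```

```text
clock: 23.3
tool_pos: [0.5197, -0.1953, 0.2624]
orientation: [-0.1, 41.0, -172.7]
force: [0.6, 0.4, -0.0]
opening: 0.0001
t23.30 [ 0.5197 -0.1953  0.2624] F [ 0.59  0.39 -0.01] open 0.0001 q [   2.2   36.4   11.1    4.2 -113.6   95.1]
shift mm [10.7 -2.  -0.7] |10.9| turn [-0.54 -0.25  0.74] |1.0|
```

```bash
python3 -m inch '[0.004,-0.002,-0.0007,-0.5,-0.2,0.7,0, 0.002,0,0,0,0,0,0, 0.001,0,0,0,0,0,0]'; python3 -m inch '[0.001,0,0,0,0,0,0, 0.0007,0,0,0,0,0,0]'
python3 - <<'E'
from h import *
p,n=point(HB,8.3,49.3,.196,.006)
show(p+n*.019,Rdown(8.3,-1,49.3,'y'))
E
```

```text
clock: 23.68
tool_pos: [0.5153, -0.1936, 0.2573]
orientation: [0.0, 40.8, -171.7]
force: [-0.6, 1.0, -0.3]
opening: 0.0004
clock: 23.92
tool_pos: [0.5141, -0.1937, 0.2561]
orientation: [0.0, 40.8, -171.6]
force: [-0.0, -0.2, -0.5]
opening: 0.0006
shift mm [2.5 0.3 0.5] |2.6| turn [ 0.   -0.11 -0.04] |0.1|
```

```bash
python3 -m inch '[0.0006,0,0,0,0,0,0, 0.0006,0,0,0,0,0,0]'; python3 -m inch '[0.0005,0,0,0,0,0,0]';python3 -m inch '[0.0005,0,0,0,0,0,0]';python3 -m inch '[0.0005,0,0,0,0,0,0]';python3 -m inch '[0.0005,0,0,0,0,0,0]';python3 -m inch '[0.0005,0,0,0,0,0,0]';python3 -m inch '[0.0005,0,0,0,0,0,0]'
```

```text
clock: 24.18
tool_pos: [0.5131, -0.1939, 0.2553]
orientation: [0.0, 40.8, -171.6]
force: [-0.2, 0.1, -0.2]
opening: 0.0004
clock: 24.3
tool_pos: [0.5127, -0.194, 0.2549]
orientation: [0.0, 40.8, -171.6]
force: [-1.1, -0.0, 0.1]
opening: 0.0003
clock: 24.42
tool_pos: [0.5123, -0.194, 0.2546]
orientation: [0.0, 40.8, -171.6]
force: [0.9, -0.2, 1.9]
opening: 0.0003
clock: 24.55
tool_pos: [0.5121, -0.1941, 0.2544]
orientation: [0.1, 40.8, -171.6]
force: [1.5, 0.5, 0.5]
opening: 0.0004
clock: 24.68
tool_pos: [0.5118, -0.1941, 0.2543]
orientation: [0.1, 40.9, -171.6]
force: [1.3, 0.5, 1.7]
opening: 0.0005
clock: 24.8
tool_pos: [0.5116, -0.1941, 0.254]
orientation: [0.1, 40.9, -171.6]
force: [1.0, 0.5, 1.8]
opening: 0.0005
clock: 24.92
tool_pos: [0.5112, -0.1942, 0.2537]
orientation: [0.1, 40.9, -171.6]
force: [0.8, 0.4, 1.9]
opening: 0.0002
```

```bash
python3 -m inch '[0.001,0,0,0,0,0,0, 0.0013,0,0,0,0,0,0, 0.0015,0,0,0,0,0,0, 0.0015,0,0,0,0.3,0,0]'; python3 -m inch '[0.0015,0,0,0,0.3,0,0, 0.0015,0,0,0,0.3,0,0, 0.0015,0,0,0,0.3,0,0, 0.0015,0,0,0,0.3,0,0]'; python3 -m inch '[0.0015,0,0,0,0.3,0,0, 0.0015,0,0,0,0.3,0,0, 0.0015,0,0,0,0.3,0,0, 0.0015,0,0,0,0.3,0,0]'
python3 - <<'E'
from h import *
p,n=point(HB,8.3,49.3,.196,.006)
show(p+n*.019,Rdown(8.3,-1,49.3,'y')); cams(8)
E
```

```text
clock: 25.42
tool_pos: [0.5068, -0.1949, 0.25]
orientation: [0.1, 41.2, -171.6]
force: [0.7, 0.3, 1.4]
opening: 0.0009
clock: 25.92
tool_pos: [0.5019, -0.1956, 0.2461]
orientation: [0.1, 42.4, -171.6]
force: [0.1, 0.8, 2.7]
opening: 0.0005
clock: 26.42
tool_pos: [0.497, -0.1963, 0.2419]
orientation: [0.1, 43.7, -171.6]
force: [0.1, 1.0, 3.0]
opening: 0.0009
shift mm [-19.8   0.2  -0.9] |19.9| turn [-0.01 -3.01 -0.07] |3.0|
scene A (721, 48.87, 'offset from axis mm 5.9') B (1262, 43.09, 'offset from axis mm 7.5')
side A (1344, 48.39, 'offset from axis mm 8.7') B (1128, 43.55, 'offset from axis mm 7.8')
```

The right lid gave way at about 2 N and went from 49.4° to 43.3°, so it is the worn one. The left lid held at about 6 N. Taking the finger off.

```bash
python3 -m inch '[-0.005,0,0,0,0,0,0, -0.015,0,0,0,0,0,0, -0.01,0,0,0,0,0,0, 0,0,0,0,0,0,0, 0,0,0,0,0,0,0, 0,0,0,0,0,0,0, 0,0,0,0,0,0,0, 0,0,0,0,0,0,0]'
python3 - <<'E'
from h import *
st(); cams(9)
p,n=point(HB,8.3,43.1,.192,.006)
show(p+n*.019,Rdown(8.3,-1,43.1,'y'))
E
```

```text
clock: 27.52
tool_pos: [0.5189, -0.193, 0.2618]
orientation: [-0.0, 43.6, -171.7]
force: [0.1, 0.7, -0.2]
opening: 0.0006
t27.52 [ 0.5189 -0.193   0.2618] F [ 0.12  0.69 -0.21] open 0.0006 q [   2.7   34.7    9.5    4.4 -111.    95.5]
scene A (413, 49.21, 'offset from axis mm 5.3') B (1093, 43.11, 'offset from axis mm 7.3')
side A (1348, 48.2, 'offset from axis mm 8.9') B (1312, 42.72, 'offset from axis mm 10.1')
shift mm [30.9  0.3 -1.4] |31.0| turn [0.   3.26 0.  ] |3.3|
```

```bash
python3 -m inch '[0.014,0,-0.0014,0,3.2,0,0, 0.008,0,0,0,0,0,0, 0.003,0,0,0,0,0,0, 0.002,0,0,0,0,0,0, 0.0015,0,0,0,0,0,0, 0.001,0,0,0,0,0,0]'
python3 -m inch '[0.001,0,0,0,0,0,0, 0.001,0,0,0,0,0,0]'
python3 -m inch '[0.0015,0,0.0002,0,0.4,0,0, 0.0015,0,0.0002,0,0.4,0,0, 0.002,0,0.0003,0,0.6,0,0]'
```

```text
clock: 28.38
tool_pos: [0.4993, -0.1959, 0.2387]
orientation: [0.0, 46.7, -171.7]
force: [0.4, 1.3, 1.4]
opening: 0.0005
clock: 28.62
tool_pos: [0.4982, -0.1961, 0.2376]
orientation: [0.0, 46.7, -171.6]
force: [-1.0, 0.7, 2.5]
opening: 0.0009
clock: 29.0
tool_pos: [0.4944, -0.1966, 0.2342]
orientation: [0.1, 48.2, -171.6]
force: [0.2, 0.9, 1.4]
opening: 0.0001
```

```bash
cat >> h.py <<'E'
def tip(H=HB,yaw=8.3):
    o=ctrl.get_obs(); Rm=R.from_euler('xyz',o["orientation"],degrees=True); t=o["tool_pos"]+Rm.apply([.019,0,0])
    d=R.from_euler('z',yaw,degrees=True).inv().apply(t-np.array(H)); f,z=-d[0],d[2]; r=np.hypot(f,z)
    th=np.degrees(np.arctan2(z,f)-np.arcsin(.006/r)); ti=np.degrees(np.arccos(-Rm.apply([1,0,0])[2]))
    print("t%.2f tip: f %.4f lat %.4f -> lid th if touching %.1f, tool tilt %.1f, F"%(o["clock"],r,d[1],th,ti),o["force"].round(1))
E
python3 -m inch '[0.003,0,0.0004,0,0.85,0,0, 0.003,0,0.0004,0,0.85,0,0, 0.003,0,0.0004,0,0.85,0,0, 0.003,0,0.0004,0,0.85,0,0]'; python3 -c "from h import *;tip()"
```

```text
clock: 29.5
tool_pos: [0.4852, -0.198, 0.2255]
orientation: [0.1, 52.0, -171.6]
force: [1.8, 0.6, 0.3]
opening: 0.0004
t29.50 tip: f 0.1905 lat 0.0002 -> lid th if touching 37.5, tool tilt 38.0, F [1.8 0.6 0.3]
```

```bash
python3 -m inch '[0.004,0,0.0008,0,1.2,0,0, 0.004,0,0.0008,0,1.2,0,0, 0.004,0,0.0008,0,1.2,0,0, 0.004,0,0.0008,0,1.2,0,0, 0.004,0,0.0008,0,1.2,0,0, 0.004,0,0.0008,0,1.2,0,0]'; python3 -c "from h import *;tip()"
python3 -m inch '[0.004,0,0.0008,0,1.2,0,0, 0.004,0,0.0008,0,1.2,0,0, 0.004,0,0.0008,0,1.2,0,0, 0.004,0,0.0008,0,1.2,0,0, 0.004,0,0.0008,0,1.2,0,0, 0.004,0,0.0008,0,1.2,0,0]'; python3 -c "from h import *;tip();cams(10)"
```

```text
clock: 30.25
tool_pos: [0.467, -0.2008, 0.2074]
orientation: [0.1, 59.8, -171.5]
force: [1.9, 0.8, 0.5]
opening: 0.0002
t30.25 tip: f 0.1924 lat 0.0001 -> lid th if touching 29.9, tool tilt 30.2, F [1.9 0.8 0.5]
clock: 31.0
tool_pos: [0.4508, -0.2032, 0.1869]
orientation: [0.2, 67.5, -171.5]
force: [1.3, 0.1, 0.5]
opening: 0.0004
t31.00 tip: f 0.1948 lat -0.0000 -> lid th if touching 22.3, tool tilt 22.5, F [1.3 0.1 0.5]
scene A (2966, 48.93, 'offset from axis mm 6.1') B (644, -84.25, 'offset from axis mm 129.3')
side A (1352, 48.5, 'offset from axis mm 8.2') B (46, None)
```

```bash

python3 -m inch '[0.004,0,0.0004,0,1.2,0,0, 0.004,0,0.0004,0,1.2,0,0, 0.004,0,0.0004,0,1.2,0,0, 0.004,0,0.0004,0,1.2,0,0, 0.004,0,0.0004,0,1.2,0,0, 0.004,0,0.0004,0,1.2,0,0, 0.004,0,0.0004,0,1.2,0,0]'; python3 -c "from h import *;tip()"
python3 -m inch '[0.004,0,0.0003,0,1.2,0,0, 0.004,0,0.0003,0,1.2,0,0, 0.004,0,0.0003,0,1.2,0,0, 0.004,0,0.0003,0,1.2,0,0, 0.004,0,0.0003,0,1.2,0,0]'; python3 -c "from h import *;tip()"
```

```text
clock: 31.98
tool_pos: [0.4376, -0.2051, 0.1598]
orientation: [0.2, 76.3, -171.5]
force: [-0.3, 0.2, 0.7]
opening: 0.0005
t31.98 tip: f 0.1952 lat -0.0000 -> lid th if touching 13.5, tool tilt 13.7, F [-0.3  0.2  0.7]
clock: 32.6
tool_pos: [0.4312, -0.2061, 0.139]
orientation: [0.3, 82.7, -171.4]
force: [-0.9, -0.8, 1.4]
opening: 0.0003
t32.60 tip: f 0.1951 lat -0.0000 -> lid th if touching 7.1, tool tilt 7.3, F [-0.9 -0.8  1.4]
```

```bash

python3 -m inch '[0.004,0,0.0003,0,1.2,0,0, 0.004,0,0.0003,0,1.2,0,0, 0.004,0,0.0003,0,1.2,0,0, 0.003,0,0.0002,0,0.9,0,0, 0.002,0,0,0,0.6,0,0, 0.001,0,0,0,0.3,0,0]'; python3 -c "from h import *;tip()"
python3 -m inch '[0.001,0,0,0,0.3,0,0, 0.001,0,0,0,0.3,0,0]'; python3 -c "from h import *;tip()"
```

```text
clock: 33.35
tool_pos: [0.4279, -0.2065, 0.1198]
orientation: [1.1, 88.5, -170.6]
force: [-0.3, -0.3, 1.2]
opening: 0.0004
t33.35 tip: f 0.1945 lat 0.0001 -> lid th if touching 1.4, tool tilt 1.5, F [-0.3 -0.3  1.2]
clock: 33.6
tool_pos: [0.4281, -0.2065, 0.1177]
orientation: [1.9, 89.1, -169.8]
force: [-0.3, -0.1, 0.5]
opening: 0.0001
t33.60 tip: f 0.1940 lat 0.0000 -> lid th if touching 0.8, tool tilt 0.9, F [-0.3 -0.1  0.5]
```

```bash

python3 -m inch '[0.0008,0,0,0,0.3,0,0, 0.0006,0,0,0,0.2,0,0]'; python3 -m inch '[0.0006,0,0,0,0,0,0]';  python3 -m inch '[0.0006,0,0,0,0,0,0]'; python3 -m inch '[0.0005,0,0,0,0,0,0]'; python3 -m inch '[0.0005,0,0,0,0,0,0]'; python3 -c "from h import *;tip()"
```

```text
clock: 33.85
tool_pos: [0.4281, -0.2064, 0.1162]
orientation: [4.4, 89.6, -167.3]
force: [-0.0, 0.7, 0.9]
opening: 0.0003
clock: 33.98
tool_pos: [0.4281, -0.2065, 0.1156]
orientation: [5.0, 89.6, -166.6]
force: [-1.6, 1.1, 5.9]
opening: 0.0007
clock: 34.1
tool_pos: [0.4282, -0.2065, 0.1155]
orientation: [6.6, 89.6, -165.1]
force: [-3.9, 1.9, 13.1]
opening: 0.0003
clock: 34.22
tool_pos: [0.4281, -0.2065, 0.1155]
orientation: [7.5, 89.6, -164.1]
force: [-3.3, 2.3, 7.8]
opening: 0.0004
clock: 34.35
tool_pos: [0.4282, -0.2065, 0.1155]
orientation: [8.9, 89.6, -162.7]
force: [-3.7, 2.0, 8.6]
opening: 0.0002
t34.35 tip: f 0.1937 lat 0.0000 -> lid th if touching 0.2, tool tilt 0.4, F [-3.7  2.   8.6]
```

```bash

python3 -m inch '[-0.002,0,0,0,0,0,0, -0.01,0,0,0,0,0,0, -0.04,0,0,0,0,0,0, -0.055,0,0,0,0,0,0, -0.055,0,0,0,0,0,0, -0.055,0,0,0,0,0,0, -0.04,0,0,0,0,0,0, 0,0,0,0,0,0,0, 0,0,0,0,0,0,0]'
python3 - <<'E'
from h import *
st()
for n in ("scene","side"):
    s=ctrl.snapshot(n); cv2.imwrite(f"pics/{n}11.png",s["color"][:,:,::-1]); P=cloud(s)
    print(n,"A",angle(P,HA,-9.6),"B",angle(P,HB,8.3,-5,15))
    d=R.from_euler('z',8.3,degrees=True).inv().apply((P-np.array(HB)).reshape(-1,3))
    for f in (.05,.1,.14,.19):
        m=(abs(d[:,1])<.035)&(abs(-d[:,0]-f)<.008)&(d[:,2]<.06)&(d[:,2]>-.05); print(f,m.sum(),(np.median(d[m,2])+.09).round(4) if m.sum() else None)
E
```

```text
clock: 35.48
tool_pos: [0.429, -0.206, 0.385]
orientation: [31.0, 89.8, -140.6]
force: [0.2, -0.1, -0.2]
opening: 0.0007
t35.48 [ 0.429 -0.206  0.385] F [ 0.18 -0.06 -0.16] open 0.0007 q [-1.800e+00 -2.300e+00 -9.300e+00  1.000e-01 -8.320e+01  1.001e+02]
scene A (2965, 48.96, 'offset from axis mm 6.1') B (2257, 0.26, 'offset from axis mm 5.7')
0.05 110 0.0959
0.1 99 0.0964
0.14 124 0.0962
0.19 35 0.0973
side A (1345, 48.46, 'offset from axis mm 8.4') B (1537, -0.22, 'offset from axis mm 5.5')
0.05 67 0.0956
0.1 70 0.0953
0.14 82 0.0962
0.19 71 0.0953
```

View pics/side11.png

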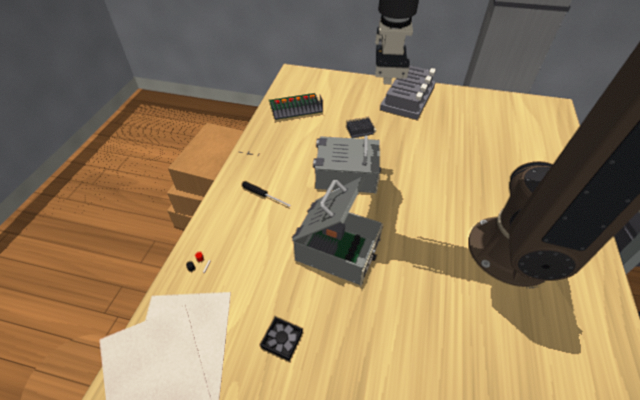

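View pics/scene11.png

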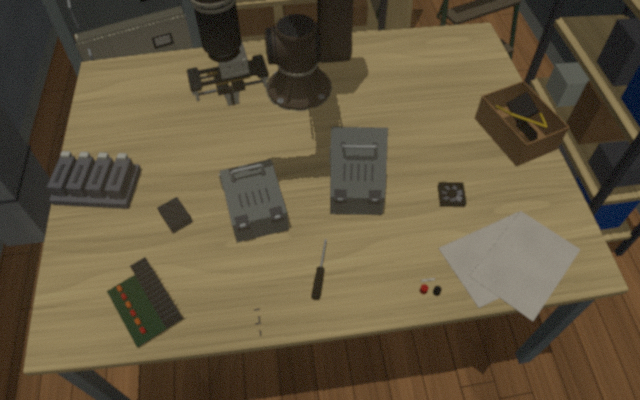

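The right (worn) lid is shut: its face is 96 mm above the bench and level. The left (sound) lid stands at about 49°. The heat sink (175,214), fan (452,194) and driver (320,272) haven't moved, and the robot is clear.

```bash
python3 -c "
from plant import ctrl
print(ctrl.close_job())"
```

```text
the job is handed in; nothing more can be done
None
```

The job is done and handed in at about 35.6 s: the right unit's lid is the worn one and is now fully shut. The left, sound lid is still standing half open.

- **Lifting:** I lifted both lids by their handles to about 49° and let go, and both stood by themselves.
- **Left lid (sound):** It held a square fingertip press for about 2 s without moving.
- **Right lid (worn):** It gave way at about 2 N and dropped from 49.4° to 43°. I took the finger off, then pushed it shut with a fingertip on the panel at about 1–2.5 N.
- **Last checks:** The right lid reads 0° ± 0.3°, with its top face about 96 mm above the bench. The left lid reads 48.5–49°. The heat sink, fan and driver sit at the same image positions as at the start, and the robot is touching nothing.

Three readings to note:
- **Left lid press above target:** It averaged nearer 6–7 N than 5 N. One noisy reading came to about 8.3 N, just over the 8 N limit (noise is roughly ±1 N).
- **Bump on closing:** The right lid showed about 13 N for one reading when it met its stop; it was already shut by then.
- **Side camera angle:** It read the left lid about half a degree lower than the scene camera did.

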